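# Feel round a filled tray's sealing rim

## Task

Check the sealing rim of the tray that has the patty in it: with the fingertips together, lightly touching the top of the rim, run them all the way round, clockwise as seen from above, starting at the corner with the round peel tab and coming back to it, then lift clear. Only touch the rim gently: do not reach down into or beside the tray or pinch it, do not touch the empty tray, and leave the patty and everything else on the table where they are.

Things in the scene. Friction and masses are not known exactly. Their poses are not given: they have to be found in the camera images.
- tray: Black tray with the meat patty in it. Flat rim round an open pocket: outside 180 mm along x, 140 mm along y, 14 mm wide, 4 mm thick; its centre line is a rectangle with corners at x = +-83, y = +-63 mm. Origin: centre of the underside, z up; the rim's top is 34 mm above it. Any yaw. It floats on springs: see its nest.
- nest: Fixed low aluminium nest under the filled tray, 180 x 140 mm; origin: centre of its underside, on the table, below the tray's origin, same axes. The tray's rim is 59 mm above it. The tray moves only straight down in it, up to 12 mm (about 1.5 N starts it, 6 N bottoms it), and springs back. The nest stays over 20 mm below the rim.
- tray_tab (a point): Top of the filled tray's rim, on its centre line, at the peel-tab corner (tray x = +83, y = +63 mm); axes as the tray. The tab is a round ear of 14 mm radius, level with the rim, sticking out of this one corner. Clockwise from above the next corners are (+83, -63), (-83, -63), (-83, +63) mm: a short side first.
- patty: Frozen beef patty, a rigid brown-red disc 100 mm across and 16 mm thick, loose in the filled tray's pocket, its top about 16 mm below the rim. Origin: centre of its underside.
- tray_b: The empty tray, same shape, size, tab and floating nest as the filled one, on the other side of the table's middle, at any yaw. Origin as for the filled tray.
- dish: Small steel bowl, 54 mm across, 32 mm high, loose, between the two trays. Origin: centre of its underside.
- tamper: Aluminium tamper, foot 48 mm across, 72 mm high, standing loose between the two trays, nearer the robot than the bowl. Origin: centre of its underside.
- scraper: Flat scraper with a black handle, 200 mm long, lying at the right, pointing away from the robot. Origin: under its middle.
- probe: Probe thermometer: white body 75 x 26 x 16 mm with a thin 100 mm steel spike, lying crosswise beyond the trays. Origin: underside, near where the spike leaves the body.
- sanitiser: White bottle with a blue cap, 52 mm across, 105 mm high, far side, left. Origin: centre of its underside.
- tub: White lidded tub, 76 mm across, 65 mm high, far side, right. Origin: centre of its underside.
Not all that is in view belongs to the job. What is shaped like the nest but blue or turquoise is not meant.

How it is judged:
On the way, in this order (a step that is already met when the one before it is completed fails the run):
1. the fingertips touch the rim at the tab corner (within 16 mm along and across) (x of the grasp point in the frame of tray between 0.067 and 0.099 m and y of the grasp point in the frame of tray between 0.047 and 0.079 m and contact force between the fingers and tray above 0.3 N), for 0.1 s.
2. the fingertips touch the rim at the middle of the first short side (within 16 mm along and across) (x of the grasp point in the frame of tray between 0.067 and 0.099 m and y of the grasp point in the frame of tray between -0.016 and 0.016 m and contact force between the fingers and tray above 0.3 N), for 0.1 s.
3. the fingertips touch the rim at the second corner (within 16 mm along and across) (x of the grasp point in the frame of tray between 0.067 and 0.099 m and y of the grasp point in the frame of tray between -0.079 and -0.047 m and contact force between the fingers and tray above 0.3 N), for 0.1 s.
4. the fingertips touch the rim at the middle of the first long side (within 16 mm along and across) (x of the grasp point in the frame of tray between -0.016 and 0.016 m and y of the grasp point in the frame of tray between -0.079 and -0.047 m and contact force between the fingers and tray above 0.3 N), for 0.1 s.
5. the fingertips touch the rim at the third corner (within 16 mm along and across) (x of the grasp point in the frame of tray between -0.099 and -0.067 m and y of the grasp point in the frame of tray between -0.079 and -0.047 m and contact force between the fingers and tray above 0.3 N), for 0.1 s.
6. the fingertips touch the rim at the middle of the other short side (within 16 mm along and across) (x of the grasp point in the frame of tray between -0.099 and -0.067 m and y of the grasp point in the frame of tray between -0.016 and 0.016 m and contact force between the fingers and tray above 0.3 N), for 0.1 s.
7. the fingertips touch the rim at the fourth corner (within 16 mm along and across) (x of the grasp point in the frame of tray between -0.099 and -0.067 m and y of the grasp point in the frame of tray between 0.047 and 0.079 m and contact force between the fingers and tray above 0.3 N), for 0.1 s.
8. the fingertips touch the rim at the middle of the last long side (within 16 mm along and across) (x of the grasp point in the frame of tray between -0.016 and 0.016 m and y of the grasp point in the frame of tray between 0.047 and 0.079 m and contact force between the fingers and tray above 0.3 N), for 0.1 s.
9. the fingertips touch the rim at the tab corner again (within 16 mm along and across) (all of step 1), for 0.1 s.
At the end, for the whole second after the job is handed in: The filled tray has come back up on its springs (within 4 mm of its start), the patty lies still where it was (within 15 mm), the empty tray is up, and everything else is within 20 mm of where it was (distance of each of tray, tray_b from where it was at the start of the episode below 0.004 m and distance of patty from where it was at the start of the episode below 0.015 m and linear speed of patty below 0.02 m/s and distance of each of dish, tamper, scraper, probe, sanitiser, tub from where it was at the start of the episode below 0.02 m); the robot touches nothing.
It fails at once if the fingers press on the filled tray with more than 20 N (contact force between the fingers and tray above 20 N).
It fails at once if the fingertips dip more than about 11 mm below the filled tray's rim, into its pocket or beside it (x of the grasp point in the frame of tray between -0.11 and 0.11 m and y of the grasp point in the frame of tray between -0.09 and 0.09 m and z of the grasp point in the frame of tray below 0.042 m).
It fails at once if the robot touches the empty tray (more than 0.5 N) (contact force between any of the arm, the fingers and tray_b above 0.5 N).
It fails at once if the patty is touched (more than 0.5 N), shifted or lifted (20 mm) (distance of patty from where it was at the start of the episode above 0.02 m or contact force between the fingers and patty above 0.5 N).
It fails at once if another loose thing is moved, lifted or knocked by more than 20 mm (distance of any of dish, tamper, scraper, probe, sanitiser, tub from where it was at the start of the episode above 0.02 m).
It also fails if it takes over 64 s, if anything falls off the work surface, if the arm or the gripper's body presses on something with over 40 N, if the wrist force passes 120 N, or if a joint passes its speed limit or range.

## Robot

A 6-joint arm with a two-finger parallel gripper is mounted at the origin on the work surface. World frame = base frame: x ahead of the robot, y to its left, z up, the work surface at z = 0. Lengths are in m, angles in rad, forces in N, time in s.
With the tool pointing down it reaches from about 0.3 to 0.775 m from the base axis. Payload 14.6 kg.
Tool frame: the origin (TCP) lies at the very end of the fingers, on their centre line; the grasp point (between the pads) lies 19 mm behind it; z points along the fingers, y is the line along which they close (so a half turn about z gives the same grasp; the last joint's range is limited). The gripper opens to 94 mm and grips with 3 to 60 N. Pads are 16 mm wide; open, the fingers measure 119 mm over their backs; the gripper's body (75 mm by 177 mm) begins 78 mm behind the grasp point.
Start: joints at [-1.332, 0.3, 1.521, -0, 1.321, -0.067], TCP at [0.166, -0.524, 0.205] pointing down, gripper open.
Joint ranges: [-3.03, 3.03], [-0.79, 2.21], [0.23, 2.52], [-1.04, 4.18], [0, 3.07], [-2.55, 2.55]. Speed limits (rad/s): [2.22, 2.22, 2.57, 3.14, 3.14, 3.14].

## Interface

Orientations are given as a unit quaternion [w, x, y, z].
In Python, from bench import * gives the robot as it stands.
- The arm moves only by the tool step_arm, never from a script. Its argument "series" is one flat list of numbers, 7 for each row, row after row: the shift along the tool's x, y, z in mm, then the turn, a rotation vector about the tool's x, y, z in rad, then the finger opening in mm, from 0 to 94. A call has 1 to 8 rows; each row is the pose to reach, as a shift and turn from the pose commanded when the call began, along the tool's axes at that moment; what a row does not reach only later rows make up. A row lasts 1/10 s, in which the tool goes at most 50 mm and 8.59 degrees, less where a joint would pass 70% of its speed; a pose out of reach is approached as far as the arm can. A call with a gripper value outside its range is refused whole. The fingers move at their own pace and stop on an object; "squeeze" is the grip in N (left out, the last holds). Time passes only in rows, so rows that repeat a pose let the fingers close. It gives the time, the measured TCP pose, the force and the opening at its end, in the units of the state.
- sense(): the state, without advancing time (a new reading comes with each control period).
- snapshot(name): name is "scene" or "top" or "wrist"; returns a dict with "img" (420x560x3 uint8, red, green, blue), "depth" (420x560 float32, m along the optical axis (not along the pixel's ray), 0 where there is no reading), "K" (3x3 intrinsics, pixels), "k1" (the pictures are not rectified: a ray, as slopes to the right and down, at radius r is drawn at 1 + k1 r^2 times it, then the intrinsics apply), "position" and "rotation" of the camera in the world; the wrist camera has in their place "tool_from_camera" (4x4, takes a point from camera to tool coordinates, whose origin is the TCP and whose axes are the flange's). Camera axes: x right, y down, z forward; pixel columns grow to the right and rows downward; lengths in m; the calibration is good to about 2 mm. A picture is of the moment at which its call begins: read the wrist's pose just before it.
- finish_job(): hands the job in, once; it reports no verdict.
The state is a dict: "time_s": time; "joints": joint angles; "qvel": joint speeds; "joint_efforts": joint torques, N m; "tool_pos": TCP position; "ee_rot": TCP orientation; "wrist_force": force on the tool from outside, world axes, zero at the start; "wrist_torque": the same for the moment, N m; "width": finger opening in m.
Only numpy, scipy, OpenCV 4.12 (cv2) and the standard library are available. Lean on these libraries where they do the work, as an engineer would, in place of code of your own. Each camera call takes 0.05 s, during which the arm holds its last target. There are 200 camera calls.

## Working session

There is one attempt and no reset: what is moved stays moved. The work goes in short steps, Python scripts to look and compute and a tool call to move; the robot and the scene stay as the last step left them, time stands still between calls to the robot, and variables do not carry over. Pictures are saved under pics/ and viewed, on a budget of 10 in all, crops included, one or two more only if the job needs it, and the job is handed in when it is done.

Besides the shell and the picture viewer there is one more tool, called after ">>>" by a JSON object that holds its "method" and its "body". step_arm: Moves the arm, as the interface text tells. Its arguments: {"type":"object","properties":{"series":{"type":"array","items":{"type":"number"}},"squeeze":{"type":"number"}},"required":["series"]}

```bash
mkdir -p pics
cat > h.py <<'E'
from bench import *
import numpy as np, cv2
from scipy.spatial.transform import Rotation as R
def rq(q): return R.from_quat([q[1],q[2],q[3],q[0]])
def pose():
    s=sense(); return np.array(s["tool_pos"]),rq(s["ee_rot"]).as_matrix()
def cam(c,p=None):
    if "position" in c:
        r=np.array(c["rotation"]); 
        if r.shape!=(3,3): r=rq(r).as_matrix()
        return np.array(c["position"]),r
    T=np.array(c["tool_from_camera"]); return p[0]+p[1]@T[:3,3],p[1]@T[:3,:3]
def rays(c,uv):
    K=np.array(c["K"]);k=float(c["k1"])
    n=cv2.undistortPoints(np.float64(uv).reshape(-1,1,2),K,np.array([k,0,0,0,0.])).reshape(-1,2)
    return np.c_[n,np.ones(len(n))]
def onplane(c,uv,z,p=None):
    o,r=cam(c,p); d=rays(c,uv)@r.T
    return o+d*((z-o[2])/d[:,2])[:,None]
def bydepth(c,uv,p=None):
    o,r=cam(c,p); uv=np.array(uv,int).reshape(-1,2)
    return o+(rays(c,uv)*np.array(c["depth"])[uv[:,1],uv[:,0]][:,None])@r.T
def save(c,n): cv2.imwrite("pics/"+n,np.ascontiguousarray(c["img"][:,:,::-1]))
E
python3 - <<'E'
from h import *
c=snapshot("top"); save(c,"top.png"); s=sense(); print(s)
print(c["K"],c["k1"],c["position"],c["rotation"])
E
```

```text
{'time_s': 0.05, 'joints': array([-1.33157780e+00,  3.00455317e-01,  1.52156368e+00, -1.22374429e-05,
        1.32065300e+00, -6.65957470e-02]), 'qvel': array([-1.07090521e-03,  5.23278378e-05, -2.38786866e-03,  5.57557281e-04,
        5.88903224e-04, -1.09109831e-03]), 'joint_efforts': array([ 2.06763827e-03, -5.33213496e+01, -3.53707910e+01,  7.11104320e-02,
        2.35024706e-02, -6.24389099e-05]), 'tool_pos': array([ 0.165527  , -0.52424559,  0.20490234]), 'ee_rot': array([-5.37152433e-04,  9.88332088e-01,  1.52313467e-01, -5.24274619e-05]), 'wrist_force': array([ 0.87567167,  0.68397383, -0.3966078 ]), 'wrist_torque': array([ 0.01137573, -0.02076034,  0.01566179]), 'width': 0.09398662753566904}
[[394.84129556   0.         284.20646536]
 [  0.         394.84129556 211.17095912]
 [  0.           0.           1.        ]] -0.034340861652211035 [ 0.44877772 -0.00656107  0.97148593] [ 0.02612735 -0.70617924  0.70730102 -0.01880187]
```

View pics/top.png

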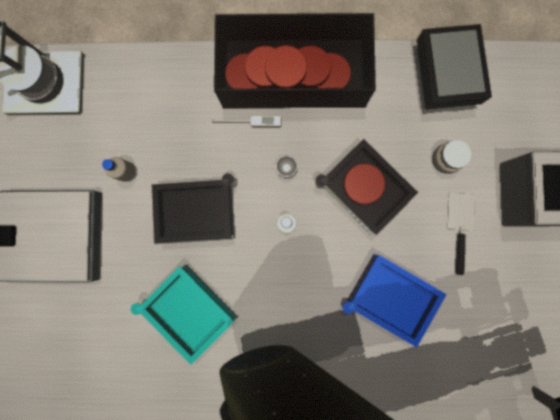

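The filled tray is at about (366,186) with the patty in it and its tab at (322,181). The other candidates are the empty black tray at (194,210) and the turquoise and blue trays at (186,313) and (397,300). Only the black tray with the patty fits. I'll measure it and take the enlarged crop.

```bash
cat >> h.py <<'E'
def trayfit(c,poly_ok,p=None,zr=0.059,pat=(0,0)):
    """corner fit of the rim from dark pixels: returns outer contour points on rim plane"""
    g=c["img"].max(2); m=((g<75)&poly_ok).astype(np.uint8)
    m=cv2.morphologyEx(m,cv2.MORPH_CLOSE,np.ones((3,3)))
    cs,_=cv2.findContours(m,cv2.RETR_EXTERNAL,cv2.CHAIN_APPROX_NONE)
    k=max(cs,key=cv2.contourArea); return onplane(c,k.reshape(-1,2),zr,p)
E
python3 - <<'E'
from h import *
c=snapshot("top"); ok=np.zeros((420,560),bool); ok[135:240,310:422]=1
g=c["img"].max(2); print(g[186,325:420:3])
for uv in [(366,145),(335,182),(410,190),(376,228),(322,181)]: print(uv,bydepth(c,[uv])[0].round(3),c["img"][uv[1],uv[0]])
P=trayfit(c,ok)[:,:2]
def tocv(P): return np.float32(P*1000)
hull=cv2.convexHull(tocv(P))
# tray frame search: remove tab points, rect
tab=onplane(c,[(322,181)],.059)[0,:2]*1000
Q=tocv(P); Q=Q[np.linalg.norm(Q-tab,axis=1)>32]
print(cv2.minAreaRect(Q), "tab",tab, cv2.minAreaRect(hull))
im=c["img"].copy(); 
cr=cv2.resize(im[125:245,300:430],None,fx=4.5,fy=4.5,interpolation=cv2.INTER_CUBIC); cv2.imwrite("pics/crop.png",cr[:,:,::-1])
E
```

```text
[109  70  54  56  57  55  61 142 150 153 153 147 146 147 144 140 144 142
 140 136  64  44  47  46  41  30  37  45  52 116 171 174]
(366, 145) [ 0.662 -0.189  0.058] [53 49 46]
(335, 182) [ 0.579 -0.119  0.027] [55 54 49]
(410, 190) [ 0.556 -0.29   0.058] [43 43 41]
(376, 228) [ 0.468 -0.209  0.059] [50 48 45]
(322, 181) [ 0.577 -0.085  0.057] [71 64 61]
((565.1298217773438, -194.7953643798828), (175.6051788330078, 136.6714324951172), 44.38602828979492) tab [577.00546028 -85.14023562] ((564.260498046875, -186.33230590820312), (186.2023468017578, 149.9836883544922), 44.38602828979492)
```

View pics/crop.png

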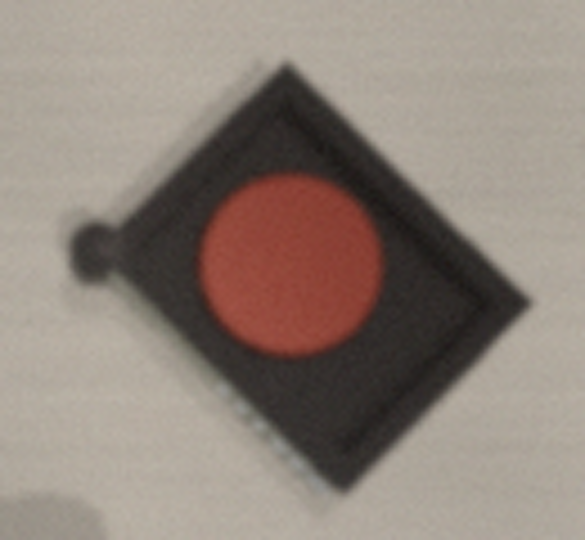

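The crop confirms it: this is the black tray with the patty, and the tab is at the left corner, crop (95,252). The centre is about (0.565,-0.195) with yaw 44.4°. The rim depth of 58-59 mm and the 176x137 mm size both fit. I'll move above it with the fingers closed and the tool aligned to the tray axes.

>>> {"method": "step_arm", "body": {"series": [40,-16,-20,0,0,-0.1,0,80,-32,-40,0,0,-0.2,0,120,-48,-60,0,0,-0.3,0,160,-64,-80,0,0,-0.4,0,200,-80,-100,0,0,-0.469,0,240,-96,-110,0,0,-0.469,0,280,-112,-110,0,0,-0.469,0,320,-128,-110,0,0,-0.469,0], "squeeze": 10}}

```text
time_s: 0.9
tool_pos: [0.4334, -0.3047, 0.3156]
ee_rot: [0.0, 0.926, 0.378, 0.0]
wrist_force: [0.9, -1.3, -0.2]
width: 0.0335
```

Run:
```python
from h import *
p=pose(); c=snapshot("wrist"); print(np.array(c["tool_from_camera"]).round(3),np.array(c["K"]).round(0).tolist()); print(p, cam(c,p)[0])
T=np.array([.565,-.195,.059]); print((p[1].T@(T-p[0])*1000).round())
```

```text
[[-0.    -0.964 -0.266  0.078]
 [ 1.    -0.    -0.001 -0.001]
 [ 0.001 -0.266  0.964 -0.179]
 [ 0.     0.     0.     1.   ]] [[316.0, 0.0, 280.0], [0.0, 316.0, 212.0], [0.0, 0.0, 1.0]]
(array([ 0.43335252, -0.30468444,  0.31559622]), array([[ 7.14532187e-01,  6.99602548e-01,  1.66103450e-04],
       [ 6.99602568e-01, -7.14532169e-01, -1.59842278e-04],
       [ 6.86019344e-06,  2.30418853e-04, -9.99999973e-01]])) [ 0.48834821 -0.24982555  0.49439956]
[171.  14. 257.]
```

>>> {"method": "step_arm", "body": {"series": [43,4,25,0,0,0,0,86,7,50,0,0,0,0,128,10,75,0,0,0,0,171,14,100,0,0,0,0,171,14,100,0,0,0,0,171,14,100,0,0,0,0]}}

```text
time_s: 1.55
tool_pos: [0.5642, -0.1959, 0.2145]
ee_rot: [-0.001, 0.926, 0.378, -0.001]
wrist_force: [-0.6, 0.6, -0.5]
width: 0.0008
```

Run:
```python
from h import *
p=pose(); c=snapshot("wrist"); save(c,"wrist.png"); print(p[0],sense()["width"])
np.savez("w.npz",p=p[0],R=p[1],**{k:np.array(v) for k,v in c.items()})
```

```text
[ 0.56420572 -0.19590801  0.21453733] 0.0004492137853993214
```

View pics/wrist.png

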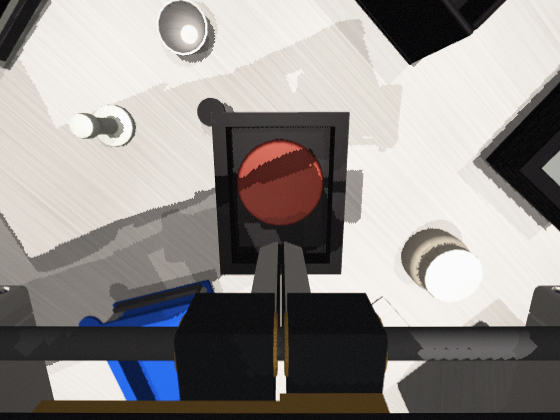

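The wrist view shows the filled tray upright, with rim outer corners at about (214,113), (350,112), (341,274), (220,273) and the tab at (211,111). I'll fit the rim edges as lines for a second measurement.

Run:
```python
from h import *
d=np.load("w.npz"); c={k:d[k] for k in d}; p=(d["p"],d["R"])
g=c["img"].max(2).astype(int)
def line(pts): 
    P=onplane(c,pts,.059,p)[:,:2]*1000; v=cv2.fitLine(np.float32(P),cv2.DIST_HUBER,0,.01,.01).ravel(); return v
def scan(i0,di,fixed,horiz):
    out=[]
    for f in fixed:
        s=range(i0,i0+di*40,di); v=np.array([g[f,i] if horiz else g[i,f] for i in s])
        k=np.argmax(v>95)
        e=i0+di*(k-0.5); out.append((e,f) if horiz else (f,e))
    return out
L=line(scan(222,-1,range(130,185,3),1)); Rr=line(scan(340,1,range(125,260,3),1))
T=line(scan(119,-1,range(240,340,4),0)); B=line(scan(268,1,list(range(226,250,2))+list(range(308,336,2)),0))
def x(a,b):
    t=np.linalg.solve(np.c_[a[:2],-b[:2]],b[2:]-a[2:]); return a[2:]+t[0]*a[:2]
C=[x(T,L),x(T,Rr),x(B,Rr),x(B,L)]; C=np.array(C); print(C.round(1)); print(np.linalg.norm(C-np.roll(C,-1,0),axis=1).round(1))
ctr=C.mean(0); ex=(C[0]+C[1]-C[2]-C[3]); ey=(C[0]+C[3]-C[1]-C[2])
print("ctr",ctr,"yaw",np.degrees(np.arctan2(ex[1],ex[0])),np.degrees(np.arctan2(-ey[0],ey[1])),"tool yaw",np.degrees(np.arctan2(p[1][1,0],p[1][0,0])))
print("depth z",bydepth(c,[(218,200),(345,200),(280,117),(280,268),(300,117)],p).round(4))
print("tab",onplane(c,[(211,111)],.059,p))
```

```text
[[ 578.1  -82.5]
 [ 676.  -181.2]
 [ 549.1 -306.6]
 [ 450.8 -206.7]]
[139.  178.4 140.1 177.9]
ctr [ 563.5173  -194.24402] yaw 44.468575 44.633778 tool yaw 44.47972640574373
depth z [[ 0.5148 -0.1474  0.0577]
 [ 0.6104 -0.2643 -0.0007]
 [ 0.6239 -0.135   0.0583]
 [ 0.5695 -0.1894  0.2475]
 [ 0.6381 -0.1494  0.0597]]
tab [[ 0.5793657  -0.08126377  0.059     ]]
```

Both measurements agree within 2 mm, and the tool is already at the tray's centre and yaw. Next I move above the tab corner and down to about 15 mm over the rim.

>>> {"method": "step_arm", "body": {"series": [42,-32,30,0,0,0,0,84,-64,60,0,0,0,0,84,-64,100,0,0,0,0,84,-64,125,0,0,0,0,84,-64,140,0,0,0,0,84,-64,140,0,0,0,0,84,-64,140,0,0,0,0,84,-64,140,0,0,0,0]}}

```text
time_s: 2.4
tool_pos: [0.5803, -0.0929, 0.0775]
ee_rot: [0.001, 0.926, 0.377, 0.001]
wrist_force: [-0.1, -0.6, -0.3]
width: 0.0006
```

```bash
cat >> h.py <<'E'
def rep():
    s=sense(); a=np.radians(44.5); d=(np.array(s["tool_pos"])-[.564,-.1945,0])*1000
    print("tray xy",round(d[0]*np.cos(a)+d[1]*np.sin(a),1),round(-d[0]*np.sin(a)+d[1]*np.cos(a),1),"z",round(d[2],2),"F",np.round(s["wrist_force"],2),"t",s["time_s"],"w",round(s["width"],4))
    print("yaw",np.degrees(np.arctan2(*rq(s["ee_rot"]).as_matrix()[[1,0],0])).round(2))
E
python3 -c "from h import *; rep()"
```

```text
tray xy 82.9 61.1 z 77.5 F [-0.07 -0.62 -0.28] t 2.4 w 0.0006
yaw 44.34
```

>>> {"method": "step_arm", "body": {"series": [0,-2,6,0,0,0,0,0,-2,11,0,0,0,0,0,-2,15,0,0,0,0,0,-2,17,0,0,0,0,0,-2,18,0,0,0,0,0,-2,18,0,0,0,0,0,-2,18,0,0,0,0]}}

```text
time_s: 3.1
tool_pos: [0.578, -0.0905, 0.0576]
ee_rot: [-0.0, 0.926, 0.378, -0.0]
wrist_force: [-2.0, -0.2, 2.6]
width: -0.0001
```

```bash
python3 -c "from h import *; rep()"
```

```text
tray xy 82.9 64.4 z 57.57 F [-1.97 -0.19  2.59] t 3.1 w -0.0001
yaw 44.39
```

Contact at the tab corner reads about 2.6 N. I'll press 2 mm more and start along the short side (tray -y = tool +y).

>>> {"method": "step_arm", "body": {"series": [0,0,2,0,0,0,0,0,0,2,0,0,0,0,0,10,2,0,0,0,0,0,22,2,0,0,0,0,0,34,2,0,0,0,0,0,46,2,0,0,0,0,0,58,2,0,0,0,0,0,64,2,0,0,0,0]}}

```text
time_s: 3.9
tool_pos: [0.6235, -0.1372, 0.0554]
ee_rot: [-0.0, 0.926, 0.378, 0.0]
wrist_force: [-1.9, 2.1, 2.6]
width: 0.0006
```

```bash
python3 -c "from h import *; rep()"
```

```text
tray xy 82.6 -0.8 z 55.37 F [-1.88  2.05  2.62] t 3.9 w 0.0006
yaw 44.36
```

>>> {"method": "step_arm", "body": {"series": [0,0,0,0,0,0,0,0,8,0,0,0,0,0,0,20,0,0,0,0,0,0,32,0,0,0,0,0,0,44,0,0,0,0,0,0,55,0,0,0,0,0,0,62,0,0,0,0,0,0,62,0,0,0,0,0]}}

```text
time_s: 4.7
tool_pos: [0.6667, -0.1812, 0.0554]
ee_rot: [0.0, 0.926, 0.378, 0.0]
wrist_force: [1.6, -2.0, 2.5]
width: 0.0007
```

```bash
python3 -c "from h import *; rep()"
```

```text
tray xy 82.5 -62.5 z 55.43 F [ 1.61 -2.04  2.55] t 4.7 w 0.0007
yaw 44.37
```

Now the first long side, tray -x, to its middle.

>>> {"method": "step_arm", "body": {"series": [0,0,0,0,0,0,0,-10,0,0,0,0,0,0,-23,0,0,0,0,0,0,-36,0,0,0,0,0,0,-49,0,0,0,0,0,0,-62,0,0,0,0,0,0,-75,0,0,0,0,0,0,-83,0,0,0,0,0,0]}}

```text
time_s: 5.5
tool_pos: [0.6059, -0.2397, 0.0555]
ee_rot: [-0.0, 0.926, 0.377, -0.0]
wrist_force: [1.0, 1.9, 2.3]
width: 0.0003
```

```bash
python3 -c "from h import *; rep()"
```

```text
tray xy -1.8 -61.6 z 55.52 F [1.03 1.86 2.33] t 5.5 w 0.0003
yaw 44.35
```

>>> {"method": "step_arm", "body": {"series": [0,0,0,0,0,0,0,-10,0,0,0,0,0,0,-23,0,0,0,0,0,0,-36,1,0,0,0,0,0,-49,1,0,0,0,0,0,-62,1,0,0,0,0,0,-75,1,0,0,0,0,0,-82,1,0,0,0,0,0]}}

```text
time_s: 6.3
tool_pos: [0.548, -0.2978, 0.0555]
ee_rot: [0.0, 0.926, 0.377, -0.0]
wrist_force: [2.0, 1.8, 3.3]
width: 0.0005
```

```bash
python3 -c "from h import *; rep()"
```

```text
tray xy -83.8 -62.4 z 55.51 F [1.99 1.76 3.34] t 6.3 w 0.0005
yaw 44.35
```

Third corner reached. Now up the other short side (tool -y).

>>> {"method": "step_arm", "body": {"series": [0,0,0,0,0,0,0,0,0,0,0,0,0,0,0,-10,0,0,0,0,0,0,-22,0,0,0,0,0,0,-34,0,0,0,0,0,0,-46,0,0,0,0,0,0,-57,0,0,0,0,0,0,-63,0,0,0,0,0]}}

```text
time_s: 7.1
tool_pos: [0.505, -0.2511, 0.0556]
ee_rot: [0.0, 0.926, 0.378, 0.0]
wrist_force: [0.8, -0.9, 3.2]
width: 0.0006
```

```bash
python3 -c "from h import *; rep()"
```

```text
tray xy -81.8 0.9 z 55.62 F [ 0.84 -0.9   3.16] t 7.1 w 0.0006
yaw 44.44
```

>>> {"method": "step_arm", "body": {"series": [0,0,0,0,0,0,0,0,-9,0,0,0,0,0,-1,-20,0,0,0,0,0,-1,-32,0,0,0,0,0,-1,-44,0,0,0,0,0,-1,-55,0,0,0,0,0,-1,-62,0,0,0,0,0,-1,-62,0,0,0,0,0]}}

```text
time_s: 7.9
tool_pos: [0.4601, -0.2074, 0.0554]
ee_rot: [-0.001, 0.926, 0.378, -0.0]
wrist_force: [-1.4, 1.5, 2.7]
width: 0.0002
```

```bash
python3 -c "from h import *; rep()"
```

```text
tray xy -83.1 63.6 z 55.37 F [-1.38  1.51  2.68] t 7.9 w 0.0002
yaw 44.41
```

Fourth corner reached. Now the last long side (tool +x).

>>> {"method": "step_arm", "body": {"series": [0,0,0,0,0,0,0,10,0,0,0,0,0,0,23,0,0,0,0,0,0,36,0,0,0,0,0,0,49,0,0,0,0,0,0,62,0,0,0,0,0,0,75,0,0,0,0,0,0,83,0,0,0,0,0,0]}}

```text
time_s: 8.7
tool_pos: [0.521, -0.149, 0.0554]
ee_rot: [-0.0, 0.926, 0.378, 0.0]
wrist_force: [-1.3, -2.1, 2.3]
width: 0.0006
```

```bash
python3 -c "from h import *; rep()"
```

```text
tray xy 1.2 62.6 z 55.39 F [-1.32 -2.14  2.25] t 8.7 w 0.0006
yaw 44.44
```

>>> {"method": "step_arm", "body": {"series": [0,0,0,0,0,0,0,10,0,0,0,0,0,0,23,0,0,0,0,0,0,36,0,0,0,0,0,0,49,0,0,0,0,0,0,62,0,0,0,0,0,0,75,0,0,0,0,0,0,83,0,0,0,0,0,0]}}

```text
time_s: 9.5
tool_pos: [0.5803, -0.091, 0.0554]
ee_rot: [0.0, 0.926, 0.378, 0.0]
wrist_force: [-1.8, -1.9, 2.8]
width: 0.0005
```

```bash
python3 -c "from h import *; rep()"
```

```text
tray xy 84.2 62.4 z 55.38 F [-1.77 -1.86  2.77] t 9.5 w 0.0005
yaw 44.43
```

>>> {"method": "step_arm", "body": {"series": [0,0,0,0,0,0,0,0,0,0,0,0,0,0,0,0,0,0,0,0,0,0,0,0,0,0,0,0]}}

```text
time_s: 9.9
tool_pos: [0.5793, -0.0921, 0.0556]
ee_rot: [-0.0, 0.926, 0.378, 0.0]
wrist_force: [0.8, 2.5, 2.6]
width: 0.0005
```

```bash
python3 -c "from h import *; rep()"
```

```text
tray xy 82.7 62.3 z 55.57 F [0.76 2.54 2.57] t 9.9 w 0.0005
yaw 44.37
```

Back at the tab corner with contact held. Now I lift clear and move back over the tray for the check.

>>> {"method": "step_arm", "body": {"series": [0,0,-3,0,0,0,0,0,0,-8,0,0,0,0,0,0,-25,0,0,0,0,0,0,-60,0,0,0,0,-20,0,-100,0,0,0,0,-50,20,-140,0,0,0,0,-83,50,-160,0,0,0,0,-83,63,-160,0,0,0,0]}}

```text
time_s: 10.7
tool_pos: [0.5638, -0.199, 0.2196]
ee_rot: [0.002, 0.926, 0.376, 0.002]
wrist_force: [0.6, 0.3, -0.8]
width: 0.0007
```

>>> {"method": "step_arm", "body": {"series": [0,0,0,0,0,0,0,0,0,0,0,0,0,0,0,0,0,0,0,0,0,0,0,0,0,0,0,0]}}

```text
time_s: 11.1
tool_pos: [0.564, -0.1941, 0.2151]
ee_rot: [-0.0, 0.926, 0.378, -0.0]
wrist_force: [-0.5, -0.9, -0.9]
width: 0.0002
```

Run:
```python
from h import *
rep(); p=pose(); c=snapshot("wrist"); 
d=np.load("w.npz"); c0={k:d[k] for k in d}; p0=(d["p"],d["R"])
def pat(c,p):
    i=c["img"].astype(int); m=((i[...,0]>1.7*i[...,2])&(i[...,0]>40)); m[:100]=0; m[240:]=0; m[:,:230]=0;m[:,335:]=0
    (x,y),r=cv2.minEnclosingCircle(np.argwhere(m)[:,::-1].astype(np.float32)); return onplane(c,[(x,y)],.043,p).round(4),r
print(pat(c0,p0),pat(c,p)); print(bydepth(c,[(218,200),(240,117),(300,117),(320,117)],p)[:,2].round(4))
save(c,"end.png")
```

```text
tray xy 0.3 0.3 z 215.05 F [-0.47 -0.89 -0.86] t 11.1 w 0.0002
yaw 44.46
(array([[ 0.5741, -0.1833,  0.043 ]]), 43.3759765625) (array([[ 0.5741, -0.1832,  0.043 ]]), 43.27754592895508)
[0.0594 0.0587 0.0595 0.0578]
```

View pics/end.png

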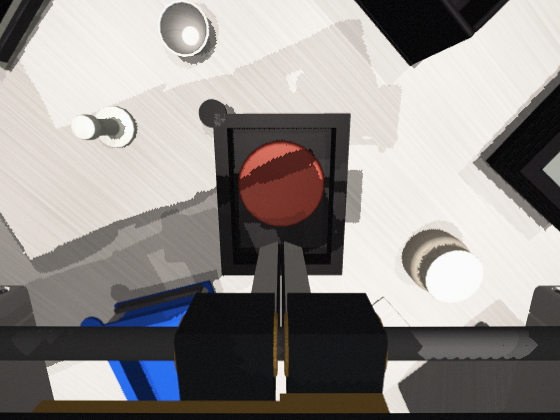

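The picture matches the earlier one: tray at (214..350, 113..274), patty at (282,183), and the bowl, tamper and tub in place. The rim is back at 58-59 mm. Handing in.

```bash
python3 -c "from h import *; print(finish_job())"
```

```text
the job is handed in; nothing more can be done
None
```

I ran the closed fingertips once clockwise round the rim of the tray with the patty, starting and ending at the tab corner, then lifted clear and handed the job in at about 11 s. No verdict is reported.

- **Contact:** At every corner and side middle the vertical wrist force read 2.3–3.3 N. The fingertips were within about 2 mm of the rim's centre line, by my measurement of the tray.
- **After lifting:** The rim read 58–59 mm again, the same as before. The patty had moved about 0.1 mm, which is measurement noise. The bowl, tamper and tub looked unchanged in the wrist picture.
- **Not checked:** I did not take another top view. The empty tray, scraper, probe and bottle were not looked at again, but the fingers stayed over the filled tray.
- **Disagreements:** The two measurements of the tray's centre differed by less than 2 mm, and no check failed.

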